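Unmould the chocolate and open the glaze

ROBOT

A 6-joint arm with a two-finger parallel gripper is mounted at the origin on a cart in front of the work surface, level with it; the furniture and walls round the work are solid. World frame = base frame: x ahead of the robot, y to its left, z up, the work surface at z = 0. Lengths are in m, angles in rad, forces in N, time in s.
With the tool pointing down it reaches from about 0.3 to 0.775 m from the base axis. Payload 14.6 kg.
Tool frame: the origin (TCP) lies on the centre line of the jaws, within the pads' length; the fingertips stand 19 mm ahead of it and the grasp point (between the pads) is the TCP; y points along the fingers, x is the direction in which the jaws open and shut, and the axes are right-handed (so a half turn about y gives the same grasp; the last joint's range is limited). The gripper opens to 94 mm and grips with 3 to 60 N. Pads are 16 mm wide; open, the fingers measure 119 mm over their backs; the gripper's body (75 mm by 177 mm) begins 78 mm behind the grasp point.
Start: joints at [-1.238, 0.3, 1.521, -0, 1.321, -0.067], TCP at [0.214, -0.507, 0.224] pointing down, gripper open.
Joint ranges: [-3.03, 3.03], [-0.79, 2.21], [0.23, 2.52], [-1.04, 4.18], [0, 3.07], [-2.55, 2.55]. Speed limits (rad/s): [2.22, 2.22, 2.57, 3.14, 3.14, 3.14].

INTERFACE

Orientations are given as [roll, pitch, yaw] about the fixed x, y, z axes, in that order (R = Rz(yaw) Ry(pitch) Rx(roll)).
In Python, from station import get_obs, cams, workorder gives the robot as it stands.
- The arm moves only by the shell command python3 -m handwheel 'ROWS' [FORCE]. ROWS is JSON, a list of rows, each an object of numbers: "fingers": the opening, from -1 (shut) to 1 (fully open); "x", "y", "z": the shift along the tool's x, y, z in m; "spin": the turn about the tool's y in degrees. In form: [{"fingers": .., "x": .., "y": .., "z": .., "spin": ..}, ...]. A call has exactly 10 rows; each row is the pose to reach, as a shift and turn from the pose commanded when the call began, along the tool's axes at that moment; what a row does not reach only later rows make up. A row lasts 1/10 s, in which the tool goes at most 50 mm and 8.59 degrees, less where a joint would pass 70% of its speed; a pose out of reach is approached as far as the arm can. A call with a gripper value outside its range is refused whole. The fingers move at their own pace and stop on an object; FORCE is the grip in N (left out, the last holds). Time passes only in rows, so rows that repeat a pose let the fingers close, or fill a call up. It gives the time, the measured TCP pose, the force and the opening at its end, in the units of the state.
- get_obs(): the state, without advancing time (a new reading comes with each control period).
- cams.camera(name): name is "side" or "top"; returns (picture, depth): 480x640x3 uint8, red, green, blue; 480x640 float32, m along the optical axis (not along the pixel's ray), 0 where there is no reading.
- cams.get_calibration(name): a dict with "fx", "fy", "cx", "cy" (pixels), "dist" ([k1, k2, p1, p2, k3] as OpenCV has them; the pictures are not rectified), "view" (4x4, takes a point from world to camera coordinates). Camera axes: x right, y down, z forward; pixel columns grow to the right and rows downward; lengths in m; the calibration is good to about 2 mm. A picture is of the moment at which its call begins. get_calibration takes no time and is no camera call.
- workorder.hand_in(): hands the job in, once; it reports no verdict.
The state is a dict: "time_s": time; "qpos": joint angles; "joint_vel": joint speeds; "tau": joint torques, N m; "ee_pos": TCP position; "eef_rot": TCP orientation; "force": force on the tool from outside, world axes, zero at the start; "moment": the same for the moment, N m; "grip_width": finger opening in m.
Only numpy, scipy, OpenCV 4.12 (cv2) and the standard library are available. Lean on these libraries where they do the work, as an engineer would, in place of code of your own. Each camera call takes 0.05 s, during which the arm holds its last target. There are 200 camera calls.

TASK

Get a chocolate ready for glazing: lift the tall fluted chocolate out of the open mould, set it down upright (not dropped) well inside the edge of the wire rack, and let go. Then open the glaze bottle, the taller one with the narrow ribbed safety cap: push the cap down, turn it counter-clockwise while it is down until it is free, lift it off, and finish still holding the cap upright and well clear, right above the mouth of its bottle. Keep the bottle and the squat jar seated in the caddy, and leave the short chocolate, the kitchen timer and the large ring cutter where they are.

Things in the scene. Friction and masses are not known exactly. Their poses are not given: they have to be found in the camera images.
- mould: Open aluminium mould, fixed, left or right of the rack. Origin: underside centre of the lower half, 84 (x) x 150 (y) x 28 mm high; cavities 52 mm wide, 18 deep at y = +-34 mm. Upper half hinged open at x 50 to 134 mm, also 28 high. Along x = 46 mm hinge knuckles reach z 31 mm, at |y| < 11 and > 58; dowels reach z 33 mm at (-33, +-66). Gripping a piece along the mould's x axis clears them all.
- bombe: The tall chocolate: dark brown, hard, round, 50 mm wide, 42 high, fluted straight side up to 34 mm, then rounded over; 0.06 to 0.13 kg. Origin: centre of its flat underside, z up. Starts in either cavity, its underside 10 mm above the mould's, 24 mm (16 of it straight) showing above the face, 1 mm free all round. Its yaw means nothing.
- short_piece: Short chocolate, 50 mm wide and 16 mm high, in the mould's other cavity, top 2 mm below the mould's face. Origin: centre of its underside. Stays there.
- rack: Steel wire glazing rack in an aluminium drip tray, fixed, between mould and caddy. Origin: centre of the tray's underside. Tray 160 (x) x 130 (y) mm; the wires, a field of 140 x 110 mm, have their top 29 mm above the origin, and chocolates stand on it.
- caddy: Fixed open steel caddy, 96 (x) x 188 (y) x 50 mm high, two pockets 88 mm square side by side along its y; origin: centre of its underside; pocket floor 4 mm above it. On the other side of the rack from the mould.
- glaze_bottle: Square white bottle 84 x 84 mm, about 0.9 kg, loose in either pocket of the caddy, 2 mm free all round, so it cannot turn. Origin: underside centre, z up. Body 97 mm high, then a shoulder (radius 36 mm at z 101, 18 at 110) to a neck 26 mm wide with its mouth at z = 146 mm; the cap covers the neck's upper part.
- bottle_mouth (a point): Centre of the rim of the glaze bottle's neck, 146 mm above the bottle's underside; z up.
- safety_cap: Ribbed black cap on the glaze bottle, round, 46 mm wide, 26 high, 0.04 kg. Origin: centre of its lower edge, z up; closed it is 132 mm above the bottle's underside. Spring bayonet: locked until pressed 3.5 mm down (5.5 = fully; 6 N starts it, 14 N fully). Kept down, a turn counter-clockwise from above of 45 to 75 deg (aim for 60, stop at 80) frees it to lift straight off. Grip at any yaw.
- cap_spring (a joint): Spring disc inside the cap, a slide in m: about 0 with the cap closed on the bottle, positive as the cap is pressed down (0.0055 fully down), -0.004 with the cap off.
- paste_jar: Squat white jar with a smooth black lid 74 mm wide in the caddy's other pocket, 82 x 82 x 94 mm, loose. Origin: centre of its underside. Stays there.
- kitchen_timer: White wind-up timer, 68 mm wide, 56 mm high, near the front edge on the left. Bystander.
- ring_cutter_0: Open steel ring cutter, 71 mm wide, 36 mm high, near the front edge on the right. Bystander.
Mind the look-alikes: they are no part of the job. What is shaped like the safety_cap but blue or purple is not meant.

How it is judged:
On the way, in this order (a step that is already met when the one before it is completed fails the run):
1. the tall chocolate is lifted clear of the mould (z of bombe in the frame of mould above 0.035 m and contact force between the fingers and bombe above 0.3 N), for 0.1 s.
2. it stands upright on the rack's wires, let go and at rest (x of bombe in the frame of rack between -0.06 and 0.06 m and y of bombe in the frame of rack between -0.045 and 0.045 m and z of bombe in the frame of rack between 0.026 and 0.033 m and angle between bombe's own z axis and vertical below 0.15 rad and linear speed of bombe below 0.02 m/s and contact force between the fingers and bombe below 0.05 N), for 0.2 s.
3. the safety cap is pressed down on its bottle (value of joint cap_spring above 0.003 m and z of safety_cap in the frame of glaze_bottle below 0.1295 m and contact force between the fingers and safety_cap above 0.5 N), for 0.1 s.
4. the cap is free of the neck and lifted off (z of safety_cap in the frame of bottle_mouth above 0.005 m and contact force between safety_cap and glaze_bottle below 0.05 N), for 0.1 s.
At the end, for the whole second after the job is handed in: Cap gripped (over 1 N), still, upright (0.3 rad), lower edge 15-160 mm above the bottle's mouth, within 40 mm of its axis, touching neither bottle nor jar; bottle seated upright (lifted under 4 mm); tall chocolate let go, upright on the wires, within 60 mm (x) and 45 mm (y) of the rack's centre (z of safety_cap in the frame of bottle_mouth between 0.015 and 0.16 m and horizontal distance between safety_cap and bottle_mouth below 0.04 m and angle between safety_cap's own z axis and vertical below 0.3 rad and linear speed of safety_cap below 0.03 m/s and contact force between the fingers and safety_cap above 1 N and contact force between safety_cap and glaze_bottle below 0.05 N and contact force between safety_cap and paste_jar below 0.05 N and z of glaze_bottle in the frame of caddy below 0.008 m and angle between glaze_bottle's own z axis and vertical below 0.1 rad and x of bombe in the frame of rack between -0.06 and 0.06 m and y of bombe in the frame of rack between -0.045 and 0.045 m and z of bombe in the frame of rack between 0.026 and 0.033 m and angle between bombe's own z axis and vertical below 0.15 rad and contact force between the fingers and bombe below 0.05 N); the arm keeps its last pose, push and grip.
It fails at once if the tall chocolate falls (faster than 0.5 m/s while not held) (contact force between the fingers and bombe below 0.02 N and linear speed of bombe above 0.5 m/s).
It fails at once if the glaze bottle is pulled up out of its pocket by more than 10 mm (z of glaze_bottle in the frame of caddy above 0.014 m).
It fails at once if a bystander is shifted by more than 20 mm (distance of any of short_piece, paste_jar, kitchen_timer, ring_cutter_0 from where it was at the start of the episode above 0.02 m).
It also fails if it takes over 54 s, if anything falls off the work surface, if the arm or the gripper's body presses on something with over 40 N, if the wrist force passes 120 N, or if a joint passes its speed limit or range.

## Working session

There is one attempt and no reset: what is moved stays moved. The work goes in short steps, Python scripts to look and compute and a shell command to move; the robot and the scene stay as the last step left them, time stands still between calls to the robot, and variables do not carry over. Pictures are saved under pics/ and viewed, about 8 in all and at most 12, crops included, and the job is handed in when it is done.

```bash
mkdir -p pics; ls; python3 - <<'E'
from station import get_obs,cams
import cv2,numpy as np
print(get_obs())
for n in("top","side"):
    im,d=cams.camera(n); np.savez(f"pics/{n}0.npz",im=im,d=d); cv2.imwrite(f"pics/{n}0.png",im[:,:,::-1]); print(cams.get_calibration(n))
E
```

```text
pics
{'time_s': 0.0, 'qpos': array([-1.23761459e+00,  3.00501144e-01,  1.52155250e+00,  1.06221112e-05,
        1.32069016e+00, -6.65548455e-02]), 'joint_vel': array([-0.00020922, -0.00127938,  0.0002261 , -0.0008058 ,  0.00144942,
        0.00041458]), 'tau': array([ 3.68675855e-04, -5.31807268e+01, -3.52736449e+01,  7.08416803e-02,
        2.43924907e-02, -8.80518724e-05]), 'ee_pos': array([ 0.2139948 , -0.50641543,  0.22388193]), 'eef_rot': array([-1.57070950e+00,  1.14791800e-03, -1.17106233e+00]), 'force': array([-0.09775354,  0.46375203, -0.06055174]), 'moment': array([ 0.01067437,  0.07875592, -0.01589794]), 'grip_width': 0.09427376524375182}
{'fx': 506.1278571485409, 'fy': 506.1278571485409, 'cx': 326.47819843677615, 'cy': 235.6183196628642, 'dist': array([-0.13683582,  0.        ,  0.        ,  0.        ,  0.        ]), 'view': array([[-0.02138044, -0.99977074,  0.00116149, -0.02078328],
       [-0.98503453,  0.02086653, -0.17108932,  0.46604424],
       [ 0.17102585, -0.00480207, -0.98525484,  1.10813667],
       [ 0.        ,  0.        ,  0.        ,  1.        ]])}
{'fx': 471.97668722401147, 'fy': 471.97668722401147, 'cx': 321.5369851299489, 'cy': 238.69714166292957, 'dist': array([-0.11465092,  0.        ,  0.        ,  0.        ,  0.        ]), 'view': array([[ 0.97442413, -0.22471143, -0.00154298, -0.43394961],
       [-0.15005538, -0.64554859, -0.7488327 ,  0.1157609 ],
       [ 0.1672752 ,  0.72991218, -0.66275728,  1.19032542],
       [ 0.        ,  0.        ,  0.        ,  1.        ]])}
```

View pics/top0.png

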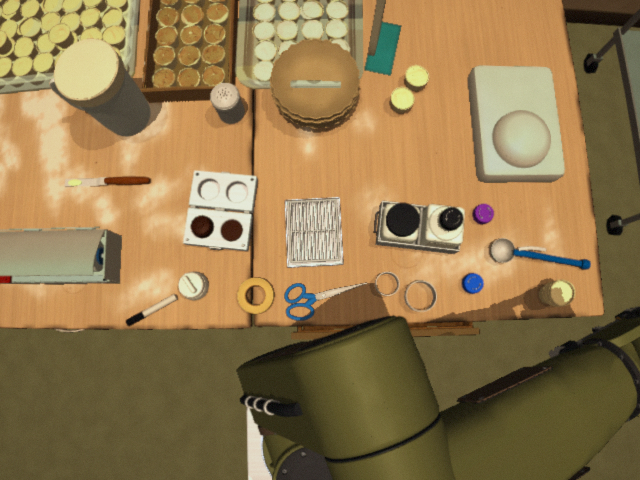

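View pics/side0.png

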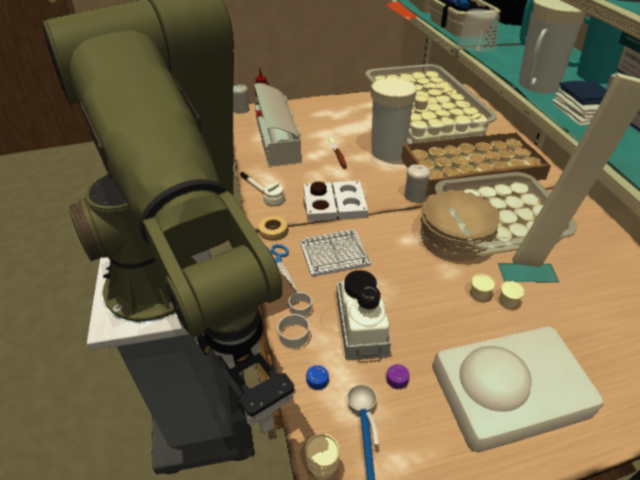

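The top view shows the mould at (220,210), with dark chocolates at (201,227) and (232,230). The tall one is probably the left one, judging by the side view at (318,187). The rack is at (315,232), the jar lid at (403,219), and the bottle with its black cap at (451,218). The blue and purple caps are decoys.

```bash
cat > h.py <<'E'
import numpy as np,cv2
from station import cams
def cloud(n,d):
    c=cams.get_calibration(n); K=np.array([[c['fx'],0,c['cx']],[0,c['fy'],c['cy']],[0,0,1]])
    v,u=np.mgrid[0:480,0:640]; p=np.stack([u,v],-1).reshape(-1,1,2).astype(float)
    r=cv2.undistortPoints(p,K,c['dist']).reshape(480,640,2)
    P=np.dstack([r[...,0]*d,r[...,1]*d,d]); T=c['view']
    W=(P-T[:3,3])@T[:3,:3]; W[d<=0]=np.nan
    return W
def box(W,lo,hi):
    m=np.all((W>np.array(lo))&(W<np.array(hi)),-1); return m
E
python3 - <<'E'
from h import *
import warnings
for n in("top","side"):
    z=np.load(f"pics/{n}0.npz"); im,W=z['im'],cloud(n,z['d']); globals()[n]=(im,W)
    np.set_printoptions(precision=4,suppress=True)
    if n=="top":
        for q in [(201,227),(232,230),(201,222),(220,208),(315,232),(403,219),(452,215),(451,219),(435,235),(209,189),(240,190),(193,285),(421,296),(220,240),(300,262)]: print(q,W[q[1],q[0]])
    def rect(name,m):
        P=W[m]; r=cv2.minAreaRect(P[:,:2].astype(np.float32)); print(n,name,len(P),np.array(r[0]),np.array(r[1]),r[2],'z',np.median(P[:,2]))
    dark=im.max(-1)<110
    rect('mould',box(W,[.40,.10,.02],[.62,.32,.036]))
    rect('tall',box(W,[.40,.10,.038],[.62,.32,.07]))
    rect('talltop',box(W,[.40,.10,.046],[.62,.32,.07]))
    rect('rack',box(W,[.36,-.07,.012],[.58,.09,.05]))
    rect('caddy all',box(W,[.36,-.36,.035],[.60,-.08,.06]))
    rect('jarlid',box(W,[.36,-.36,.086],[.60,-.08,.12])&dark)
    rect('captop',box(W,[.36,-.36,.150],[.60,-.08,.18]))
    rect('bottlebody',box(W,[.36,-.36,.092],[.60,-.08,.112])&~dark)
E
```

```text
(201, 227) [0.4898 0.2544 0.0497]
(232, 230) [0.4863 0.1879 0.0234]
(201, 222) [0.5017 0.255  0.0482]
(220, 208) [0.5379 0.2157 0.0289]
(315, 232) [ 0.4822 -0.004  -0.0031]
(403, 219) [ 0.4891 -0.1978  0.0954]
(452, 215) [ 0.4818 -0.2891  0.1625]
(451, 219) [ 0.4734 -0.2863  0.1631]
(435, 235) [ 0.4509 -0.2645  0.1033]
(209, 189) [ 0.5928  0.2499 -0.0017]
(240, 190) [0.5873 0.1738 0.002 ]
(193, 285) [0.359  0.2729 0.0391]
(421, 296) [ 0.3258 -0.2468  0.0004]
(220, 240) [0.4624 0.2144 0.0291]
(300, 262) [0.411  0.032  0.0032]
top mould 3400 [0.5334 0.2173] [0.1504 0.1835] 83.23504638671875 z 0.027058311657371367
top tall 386 [0.4953 0.2564] [0.0501 0.0497] 87.32281494140625 z 0.04960248630403547
top talltop 312 [0.4934 0.2564] [0.0453 0.047 ] 62.18479919433594 z 0.0504958623956693
top rack 1474 [ 0.4621 -0.0013] [0.1988 0.1296] 2.1406359672546387 z 0.02758187567486208
top caddy all 701 [ 0.4842 -0.2411] [0.1934 0.0982] 81.83882141113281 z 0.04737437682736024
top jarlid 925 [ 0.4828 -0.2292] [0.1364 0.0717] 78.06774139404297 z 0.09709314058790243
top captop 420 [ 0.4773 -0.2895] [0.046
[... 160 characters left out ...]
0.5313 0.2172] [0.158 0.182] 85.564208984375 z 0.029225171099129428
side tall 169 [0.4838 0.2131] [0.1323 0.0487] 77.32947540283203 z 0.051526377313586905
side talltop 131 [0.493  0.2547] [0.0457 0.0476] 13.804118156433105 z 0.0524036417355752
side rack 1100 [ 0.4804 -0.0001] [0.1599 0.1332] 1.844258427619934 z 0.029512719850330816
side caddy all 660 [ 0.4827 -0.2455] [0.1939 0.0966] 82.09452819824219 z 0.04911396178103472
side jarlid 541 [ 0.4914 -0.229 ] [0.0728 0.136 ] 5.717433452606201 z 0.09889366017523792
side captop 389 [ 0.477  -0.2902] [0.0461 0.0446] 46.25629806518555 z 0.16249815287352015
side bottlebody 887 [ 0.483  -0.2469] [0.1731 0.0839] 82.26847839355469 z 0.10188651686799069
```

```bash
cat > go.py <<'E'
import sys,numpy as np
from station import get_obs
from scipy.spatial.transform import Rotation as R
o=get_obs(); p=o['ee_pos']; r=R.from_euler('xyz',o['eef_rot'])
yaw=np.degrees(o['eef_rot'][2])
print('t',round(o['time_s'],2),'p',np.round(p,4),'rpy',np.round(np.degrees(o['eef_rot']),2),'F',np.round(o['force'],2),'w',round(o['grip_width'],4),'q6',round(o['qpos'][5],3))
for a in sys.argv[1:]:
    x,y,z,w=map(float,a.split(','))
    print('target',a,'shift',np.round(r.inv().apply(np.array([x,y,z])-p),4),'spin',round(-(w-yaw),2))
E
python3 go.py .35,-.13,.2,-40 .493,.2557,.12,-6.7
```

```text
t 0.1 p [ 0.214  -0.5064  0.224 ] rpy [-8.999e+01  6.000e-02 -6.710e+01] F [-0.62 -0.05  0.37] w 0.0942 q6 -0.067
target .35,-.13,.2,-40 shift [-0.2938  0.0243  0.2718] spin -27.1
target .493,.2557,.12,-6.7 shift [-0.5934  0.1046  0.5536] spin -60.4
```

```bash
python3 -m handwheel '[{"fingers":1,"x":-0.035,"y":0,"z":0.032,"spin":-4},{"fingers":1,"x":-0.07,"y":0,"z":0.064,"spin":-8},{"fingers":1,"x":-0.105,"y":0,"z":0.097,"spin":-12},{"fingers":1,"x":-0.14,"y":0,"z":0.13,"spin":-16},{"fingers":1,"x":-0.175,"y":0,"z":0.162,"spin":-20},{"fingers":1,"x":-0.21,"y":0,"z":0.194,"spin":-24},{"fingers":1,"x":-0.24,"y":0,"z":0.222,"spin":-28},{"fingers":1,"x":-0.27,"y":0,"z":0.25,"spin":-32},{"fingers":1,"x":-0.29,"y":0,"z":0.27,"spin":-36},{"fingers":1,"x":-0.3,"y":0,"z":0.28,"spin":-40}]' 20; python3 go.py .493,.2557,.12,-6.7
```

```text
time_s: 1.1
ee_pos: [0.3556, -0.1193, 0.2244]
eef_rot: [-1.571, 0.0, -0.468]
force: [-0.2, -0.8, 0.8]
grip_width: 0.0941
t 1.1 p [ 0.3556 -0.1193  0.2244] rpy [-89.99   0.   -26.82] F [-0.18 -0.81  0.77] w 0.0941 q6 0.046
target .493,.2557,.12,-6.7 shift [-0.0466  0.1045  0.3967] spin -20.12
```

```bash
python3 -m handwheel '[{"fingers":1,"x":-0.005,"y":0.01,"z":0.045,"spin":-2},{"fingers":1,"x":-0.01,"y":0.02,"z":0.09,"spin":-5},{"fingers":1,"x":-0.016,"y":0.03,"z":0.135,"spin":-8},{"fingers":1,"x":-0.022,"y":0.04,"z":0.18,"spin":-11},{"fingers":1,"x":-0.027,"y":0.055,"z":0.225,"spin":-14},{"fingers":1,"x":-0.032,"y":0.07,"z":0.27,"spin":-17},{"fingers":1,"x":-0.037,"y":0.08,"z":0.315,"spin":-19},{"fingers":1,"x":-0.043,"y":0.095,"z":0.36,"spin":-20},{"fingers":1,"x":-0.046,"y":0.104,"z":0.39,"spin":-20},{"fingers":1,"x":-0.047,"y":0.104,"z":0.397,"spin":-20}]'; python3 - <<'E'
from h import *
from station import get_obs
np.set_printoptions(precision=4,suppress=True)
print(get_obs()['ee_pos'])
for n in("top","side"):
    im,d=cams.camera(n); W=cloud(n,d); cv2.imwrite(f"pics/{n}1.png",im[:,:,::-1])
    P=W[box(W,[.44,.21,.046],[.54,.30,.06])]; print(n,len(P),len(P) and cv2.minEnclosingCircle(P[:,:2].astype(np.float32)))
    z=np.load(f"pics/{n}0.npz");W=cloud(n,z['d']);P=W[box(W,[.44,.21,.042],[.54,.30,.06])];print('before',cv2.minEnclosingCircle(P[:,:2].astype(np.float32)))
E
python3 go.py .493,.2557,.049,-6.7
```

```text
time_s: 2.1
ee_pos: [0.4938, 0.2557, 0.1185]
eef_rot: [-1.572, 0.002, -0.121]
force: [1.0, -0.0, -1.1]
grip_width: 0.0942
[0.4938 0.2557 0.1185]
top 80 ((0.4967149496078491, 0.24544081091880798), 0.019270699471235275)
before ((0.49456724524497986, 0.2562286853790283), 0.025670206174254417)
side 126 ((0.4925573170185089, 0.2559007704257965), 0.025221949443221092)
before ((0.4933958053588867, 0.25538352131843567), 0.025704530999064445)
t 2.2 p [0.4939 0.2539 0.12  ] rpy [-9.003e+01  5.000e-02 -7.020e+00] F [-0.65 -0.7   0.31] w 0.0938 q6 0.532
target .493,.2557,.049,-6.7 shift [-0.0011  0.071   0.0017] spin -0.32
```

```bash
python3 -m handwheel '[{"fingers":1,"x":-0.001,"y":0.02,"z":0.001,"spin":0},{"fingers":1,"x":-0.001,"y":0.04,"z":0.002,"spin":0},{"fingers":1,"x":-0.001,"y":0.055,"z":0.002,"spin":0},{"fingers":1,"x":-0.001,"y":0.065,"z":0.002,"spin":0},{"fingers":1,"x":-0.001,"y":0.07,"z":0.002,"spin":0},{"fingers":1,"x":-0.001,"y":0.07,"z":0.002,"spin":0},{"fingers":0.1,"x":-0.001,"y":0.07,"z":0.002,"spin":0},{"fingers":-0.5,"x":-0.001,"y":0.07,"z":0.002,"spin":0},{"fingers":-0.5,"x":-0.001,"y":0.07,"z":0.002,"spin":0},{"fingers":-0.5,"x":-0.001,"y":0.07,"z":0.002,"spin":0}]' 15; python3 go.py
```

```text
time_s: 3.2
ee_pos: [0.4935, 0.2557, 0.0507]
eef_rot: [-1.571, -0.0, -0.124]
force: [-0.2, 0.8, -0.3]
grip_width: 0.0655
t 3.2 p [0.4935 0.2557 0.0507] rpy [-8.999e+01 -2.000e-02 -7.090e+00] F [-0.18  0.76 -0.26] w 0.0655 q6 0.536
```

```bash
python3 -m handwheel '[{"fingers":-0.5,"x":0,"y":0.001,"z":0,"spin":0},{"fingers":-0.5,"x":0,"y":0.001,"z":0,"spin":0},{"fingers":-0.5,"x":0,"y":0.001,"z":0,"spin":0},{"fingers":-0.5,"x":0,"y":0.001,"z":0,"spin":0},{"fingers":-0.5,"x":0,"y":0.001,"z":0,"spin":0},{"fingers":-0.5,"x":0,"y":0.001,"z":0,"spin":0},{"fingers":-0.5,"x":0,"y":0.001,"z":0,"spin":0},{"fingers":-0.5,"x":0,"y":-0.003,"z":0,"spin":0},{"fingers":-0.5,"x":0,"y":-0.008,"z":0,"spin":0},{"fingers":-0.5,"x":0,"y":-0.015,"z":0,"spin":0}]' 15; python3 go.py .49,.20,.14,-7 .485,.0,.12,-7
```

```text
time_s: 4.2
ee_pos: [0.4934, 0.2556, 0.0659]
eef_rot: [-1.571, 0.0, -0.124]
force: [0.5, -0.4, -1.0]
grip_width: 0.0493
t 4.2 p [0.4934 0.2556 0.0659] rpy [-9.00e+01  1.00e-02 -7.09e+00] F [ 0.53 -0.37 -1.03] w 0.0493 q6 0.536
target .49,.20,.14,-7 shift [ 0.0035 -0.0741 -0.0556] spin -0.09
target .485,.0,.12,-7 shift [ 0.0232 -0.054  -0.2547] spin -0.09
```

```bash
python3 -m handwheel '[{"fingers":-0.5,"x":0,"y":-0.015,"z":0,"spin":0},{"fingers":-0.5,"x":0,"y":-0.035,"z":0,"spin":0},{"fingers":-0.5,"x":0.002,"y":-0.05,"z":-0.02,"spin":0},{"fingers":-0.5,"x":0.005,"y":-0.054,"z":-0.055,"spin":0},{"fingers":-0.5,"x":0.009,"y":-0.054,"z":-0.1,"spin":0},{"fingers":-0.5,"x":0.013,"y":-0.054,"z":-0.145,"spin":0},{"fingers":-0.5,"x":0.017,"y":-0.054,"z":-0.19,"spin":0},{"fingers":-0.5,"x":0.021,"y":-0.054,"z":-0.225,"spin":0},{"fingers":-0.5,"x":0.023,"y":-0.054,"z":-0.247,"spin":0},{"fingers":-0.5,"x":0.023,"y":-0.054,"z":-0.255,"spin":0}]'; python3 - <<'E'
from h import *
im,d=cams.camera("side"); W=cloud("side",d); cv2.imwrite("pics/side2.png",cv2.resize(im[150:330,220:460,::-1],None,fx=3,fy=3))
E
python3 go.py .483,.0,.072,-7
```

```text
time_s: 5.2
ee_pos: [0.4849, -0.002, 0.1206]
eef_rot: [-1.571, -0.001, -0.126]
force: [-0.6, 0.4, -0.5]
grip_width: 0.049
t 5.25 p [ 0.4849 -0.0018  0.1204] rpy [-9.001e+01 -6.000e-02 -7.200e+00] F [ 0.81 -0.8  -0.86] w 0.0488 q6 0.047
target .483,.0,.072,-7 shift [-0.0021  0.0484  0.0016] spin -0.2
```

View pics/side2.png

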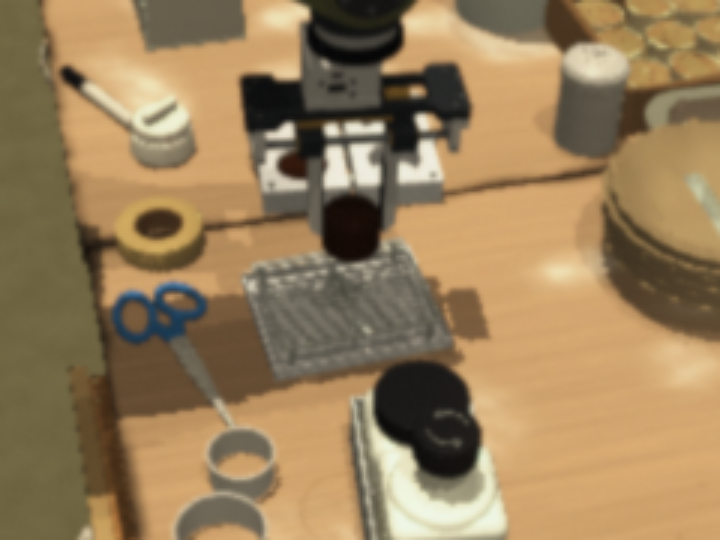

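The chocolate (crop 350,228) is held upright above the rack, and the mould's other piece is still in place. Next I lower it.

```bash
python3 -m handwheel '[{"fingers":-0.5,"x":-0.001,"y":0.015,"z":0.001,"spin":0},{"fingers":-0.5,"x":-0.002,"y":0.03,"z":0.002,"spin":0},{"fingers":-0.5,"x":-0.002,"y":0.04,"z":0.002,"spin":0},{"fingers":-0.5,"x":-0.002,"y":0.046,"z":0.002,"spin":0},{"fingers":-0.5,"x":-0.002,"y":0.048,"z":0.002,"spin":0},{"fingers":-0.5,"x":-0.002,"y":0.049,"z":0.002,"spin":0},{"fingers":-0.5,"x":-0.002,"y":0.0495,"z":0.002,"spin":0},{"fingers":-0.5,"x":-0.002,"y":0.05,"z":0.002,"spin":0},{"fingers":-0.5,"x":-0.002,"y":0.0505,"z":0.002,"spin":0},{"fingers":-0.5,"x":-0.002,"y":0.0505,"z":0.002,"spin":0}]'; python3 go.py
```

```text
time_s: 6.25
ee_pos: [0.4831, 0.002, 0.069]
eef_rot: [-1.571, -0.0, -0.124]
force: [-0.4, -0.0, -1.0]
grip_width: 0.0491
t 6.25 p [0.4831 0.002  0.069 ] rpy [-9.0e+01 -1.0e-02 -7.1e+00] F [-0.4  -0.02 -1.05] w 0.0491 q6 0.052
```

```bash
python3 -m handwheel '[{"fingers":-0.5,"x":0,"y":0.0002,"z":0,"spin":0},{"fingers":-0.5,"x":0,"y":0.0004,"z":0,"spin":0},{"fingers":-0.5,"x":0,"y":0.0006,"z":0,"spin":0},{"fingers":-0.5,"x":0,"y":0.0008,"z":0,"spin":0},{"fingers":-0.5,"x":0,"y":0.001,"z":0,"spin":0},{"fingers":-0.5,"x":0,"y":0.0012,"z":0,"spin":0},{"fingers":-0.5,"x":0,"y":0.0012,"z":0,"spin":0},{"fingers":-0.5,"x":0,"y":0.0012,"z":0,"spin":0},{"fingers":-0.5,"x":0,"y":0.0012,"z":0,"spin":0},{"fingers":-0.5,"x":0,"y":0.0012,"z":0,"spin":0}]'; python3 go.py
```

```text
time_s: 7.25
ee_pos: [0.4831, 0.002, 0.0683]
eef_rot: [-1.571, -0.0, -0.124]
force: [-4.2, -0.6, 8.2]
grip_width: 0.0489
t 7.25 p [0.4831 0.002  0.0683] rpy [-9.00e+01 -1.00e-02 -7.09e+00] F [-4.23 -0.63  8.23] w 0.0489 q6 0.052
```

Contact at +8 N, so it is seated. I release it, then retreat straight up.

```bash
python3 -m handwheel '[{"fingers":-0.5,"x":0,"y":-0.0006,"z":0,"spin":0},{"fingers":-0.5,"x":0,"y":-0.0006,"z":0,"spin":0},{"fingers":0.2,"x":0,"y":-0.0006,"z":0,"spin":0},{"fingers":0.4,"x":0,"y":-0.0006,"z":0,"spin":0},{"fingers":0.6,"x":0,"y":-0.0006,"z":0,"spin":0},{"fingers":0.7,"x":0,"y":-0.0006,"z":0,"spin":0},{"fingers":0.7,"x":0,"y":-0.0006,"z":0,"spin":0},{"fingers":0.7,"x":0,"y":-0.0006,"z":0,"spin":0},{"fingers":0.7,"x":0,"y":-0.01,"z":0,"spin":0},{"fingers":0.7,"x":0,"y":-0.03,"z":0,"spin":0}]';  python3 go.py .483,.002,.22,-7 .477,-.29,.22,-65
```

```text
time_s: 8.25
ee_pos: [0.4824, 0.002, 0.0976]
eef_rot: [-1.571, 0.002, -0.124]
force: [-0.2, -0.6, -0.1]
grip_width: 0.08
t 8.25 p [0.4824 0.002  0.0976] rpy [-90.01   0.14  -7.09] F [-0.21 -0.56 -0.14] w 0.08 q6 0.052
target .483,.002,.22,-7 shift [ 0.0003 -0.1224  0.    ] spin -0.09
target .477,-.29,.22,-65 shift [ 0.0304 -0.1224 -0.2905] spin 57.91
```

```bash
python3 -m handwheel '[{"fingers":0.7,"x":0,"y":-0.04,"z":0,"spin":0},{"fingers":0.7,"x":0,"y":-0.08,"z":0,"spin":0},{"fingers":0.7,"x":0.002,"y":-0.11,"z":-0.02,"spin":4},{"fingers":0.7,"x":0.007,"y":-0.122,"z":-0.06,"spin":12},{"fingers":0.7,"x":0.011,"y":-0.122,"z":-0.105,"spin":20},{"fingers":0.7,"x":0.015,"y":-0.122,"z":-0.15,"spin":28},{"fingers":0.7,"x":0.02,"y":-0.122,"z":-0.195,"spin":36},{"fingers":0.7,"x":0.025,"y":-0.122,"z":-0.24,"spin":44},{"fingers":0.7,"x":0.029,"y":-0.122,"z":-0.275,"spin":51},{"fingers":0.7,"x":0.03,"y":-0.122,"z":-0.29,"spin":58}]'; python3 - <<'E'
from h import *
for n in("top","side"):
    im,d=cams.camera(n); W=cloud(n,d); cv2.imwrite(f"pics/{n}3.png",im[:,:,::-1])
    P=W[box(W,[.42,-.06,.055],[.55,.06,.08])]; print(n,len(P),P[:,2].max(),cv2.minEnclosingCircle(P[:,:2].astype(np.float32)))
    P=W[box(W,[.44,-.33,.155],[.52,-.25,.167])]; print(n,len(P),cv2.minEnclosingCircle(P[:,:2].astype(np.float32)) if len(P) else '')
a,b=cv2.imread("pics/top3.png"),cv2.imread("pics/side3.png")
cv2.imwrite("pics/c3.png",np.hstack([cv2.resize(a[150:330,180:480],None,fx=1.33,fy=2)[:,:399],cv2.resize(b[200:380,250:450],None,fx=2,fy=2)]))
E
python3 go.py .477,-.29,.156,-65
```

```text
time_s: 9.25
ee_pos: [0.4764, -0.2922, 0.2202]
eef_rot: [-1.571, -0.0, -1.144]
force: [-0.0, 0.6, -0.7]
grip_width: 0.0797
top 393 0.07500655448443035 ((0.483930379152298, 0.0036834608763456345), 0.02607092820107937)
top 0 
side 228 0.07530627062954026 ((0.4810168743133545, 0.002390745095908642), 0.025191960856318474)
side 349 ((0.47621554136276245, -0.2899675965309143), 0.024138333275914192)
t 9.35 p [ 0.4765 -0.2911  0.22  ] rpy [-9.001e+01 -1.000e-02 -6.537e+01] F [-1.32  0.47 -0.2 ] w 0.0798 q6 0.527
target .477,-.29,.156,-65 shift [-0.0008  0.064   0.0009] spin -0.37
```

View pics/c3.png

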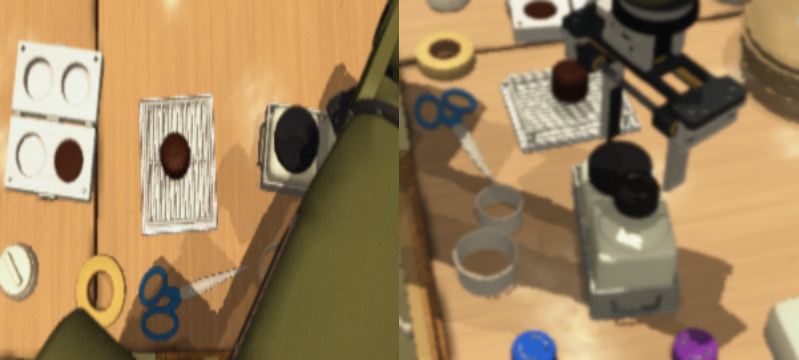

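The chocolate stands at the rack centre (left half at 175,155), and the fingers are above the cap (right half at 637,190). I descend and grip.

```bash
python3 -m handwheel '[{"fingers":0.7,"x":-0.001,"y":0.02,"z":0.001,"spin":0},{"fingers":0.7,"x":-0.001,"y":0.04,"z":0.001,"spin":0},{"fingers":0.7,"x":-0.001,"y":0.055,"z":0.001,"spin":0},{"fingers":0.7,"x":-0.001,"y":0.063,"z":0.001,"spin":0},{"fingers":0.7,"x":-0.001,"y":0.064,"z":0.001,"spin":0},{"fingers":-0.6,"x":-0.001,"y":0.064,"z":0.001,"spin":0},{"fingers":-0.6,"x":-0.001,"y":0.064,"z":0.001,"spin":0},{"fingers":-0.6,"x":-0.001,"y":0.064,"z":0.001,"spin":0},{"fingers":-0.6,"x":-0.001,"y":0.064,"z":0.001,"spin":0},{"fingers":-0.6,"x":-0.001,"y":0.064,"z":0.001,"spin":0}]' 50; python3 go.py
```

```text
time_s: 10.35
ee_pos: [0.4777, -0.2885, 0.1562]
eef_rot: [-1.57, -0.001, -1.136]
force: [1.3, -2.8, -0.6]
grip_width: 0.046
t 10.35 p [ 0.4777 -0.2885  0.1562] rpy [-8.997e+01 -8.000e-02 -6.509e+01] F [ 1.32 -2.78 -0.63] w 0.046 q6 0.527
```

```bash
python3 -m handwheel '[{"fingers":-0.6,"x":0,"y":0.001,"z":0,"spin":0},{"fingers":-0.6,"x":0,"y":0.002,"z":0,"spin":0},{"fingers":-0.6,"x":0,"y":0.003,"z":0,"spin":0},{"fingers":-0.6,"x":0,"y":0.004,"z":0,"spin":0},{"fingers":-0.6,"x":0,"y":0.005,"z":0,"spin":0},{"fingers":-0.6,"x":0,"y":0.0055,"z":0,"spin":0},{"fingers":-0.6,"x":0,"y":0.006,"z":0,"spin":0},{"fingers":-0.6,"x":0,"y":0.006,"z":0,"spin":0},{"fingers":-0.6,"x":0,"y":0.006,"z":0,"spin":0},{"fingers":-0.6,"x":0,"y":0.006,"z":0,"spin":0}]' 50; python3 go.py
```

```text
time_s: 11.35
ee_pos: [0.478, -0.289, 0.1514]
eef_rot: [-1.57, -0.003, -1.136]
force: [-1.7, -2.6, 13.2]
grip_width: 0.0456
t 11.35 p [ 0.478  -0.289   0.1514] rpy [-89.94  -0.18 -65.1 ] F [-1.69 -2.58 13.17] w 0.0456 q6 0.527
```

```bash
python3 -m handwheel '[{"fingers":-0.6,"x":0,"y":0.001,"z":0,"spin":0},{"fingers":-0.6,"x":0,"y":0.001,"z":0,"spin":-7},{"fingers":-0.6,"x":0,"y":0.001,"z":0,"spin":-14},{"fingers":-0.6,"x":0,"y":0.001,"z":0,"spin":-21},{"fingers":-0.6,"x":0,"y":0.001,"z":0,"spin":-28},{"fingers":-0.6,"x":0,"y":0.001,"z":0,"spin":-35},{"fingers":-0.6,"x":0,"y":0.001,"z":0,"spin":-42},{"fingers":-0.6,"x":0,"y":0.001,"z":0,"spin":-49},{"fingers":-0.6,"x":0,"y":0.001,"z":0,"spin":-56},{"fingers":-0.6,"x":0,"y":0.001,"z":0,"spin":-62}]' 50; python3 - <<'E'
from h import *
im,d=cams.camera("side"); cv2.imwrite("pics/side4.png",cv2.resize(im[200:380,250:450,::-1],None,fx=3,fy=3))
from station import get_obs; print(get_obs()['moment'])
E
python3 go.py
```

```text
time_s: 12.35
ee_pos: [0.4782, -0.2886, 0.1505]
eef_rot: [-1.572, -0.003, -0.049]
force: [-1.0, 0.7, 13.6]
grip_width: 0.0455
[-0.00629597  0.02978419 -0.03368994]
t 12.4 p [ 0.4782 -0.2886  0.1505] rpy [-90.09  -0.16  -2.45] F [-0.4   0.57 13.25] w 0.0458 q6 -0.566
```

View pics/side4.png

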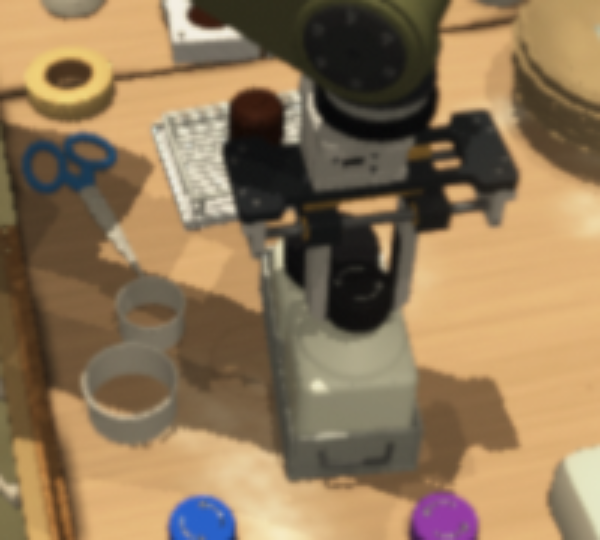

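The cap is gripped at about (357,290) in the crop, turned 62.6° with 13 N down. I lift a little first and check the force, since the bottle weighs about 9 N.

```bash
python3 -m handwheel '[{"fingers":-0.6,"x":0,"y":-0.002,"z":0,"spin":0},{"fingers":-0.6,"x":0,"y":-0.004,"z":0,"spin":0},{"fingers":-0.6,"x":0,"y":-0.006,"z":0,"spin":0},{"fingers":-0.6,"x":0,"y":-0.007,"z":0,"spin":0},{"fingers":-0.6,"x":0,"y":-0.008,"z":0,"spin":0},{"fingers":-0.6,"x":0,"y":-0.009,"z":0,"spin":0},{"fingers":-0.6,"x":0,"y":-0.01,"z":0,"spin":0},{"fingers":-0.6,"x":0,"y":-0.011,"z":0,"spin":0},{"fingers":-0.6,"x":0,"y":-0.011,"z":0,"spin":0},{"fingers":-0.6,"x":0,"y":-0.011,"z":0,"spin":0}]' 50; python3 go.py
```

```text
time_s: 13.4
ee_pos: [0.4773, -0.288, 0.1594]
eef_rot: [-1.57, 0.001, -0.054]
force: [0.6, 0.5, -0.1]
grip_width: 0.0456
t 13.4 p [ 0.4773 -0.288   0.1594] rpy [-8.997e+01  5.000e-02 -3.090e+00] F [ 0.63  0.49 -0.13] w 0.0456 q6 -0.555
```

Free, with no pull on the bottle. I lift another 60 mm.

```bash
python3 -m handwheel '[{"fingers":-0.6,"x":0,"y":-0.004,"z":0,"spin":0},{"fingers":-0.6,"x":0,"y":-0.01,"z":0,"spin":0},{"fingers":-0.6,"x":0,"y":-0.018,"z":0,"spin":0},{"fingers":-0.6,"x":0,"y":-0.028,"z":0,"spin":0},{"fingers":-0.6,"x":0,"y":-0.038,"z":0,"spin":0},{"fingers":-0.6,"x":0,"y":-0.048,"z":0,"spin":0},{"fingers":-0.6,"x":0,"y":-0.055,"z":0,"spin":0},{"fingers":-0.6,"x":0,"y":-0.059,"z":0,"spin":0},{"fingers":-0.6,"x":0,"y":-0.06,"z":0,"spin":0},{"fingers":-0.6,"x":0,"y":-0.06,"z":0,"spin":0}]' 50; python3 - <<'E'
from h import *
im,d=cams.camera("side"); W=cloud("side",d); cv2.imwrite("pics/side5.png",cv2.resize(im[180:360,230:470,::-1],None,fx=3,fy=3))
dark=im.max(-1)<60
P=W[box(W,[.44,-.33,.18],[.52,-.25,.24])&dark]; print('cap top z',np.percentile(P[:,2],[5,50,95]),np.median(P,0))
P=W[box(W,[.36,-.36,.035],[.60,-.08,.06])]; print('caddy',len(P))
P=W[box(W,[.42,-.33,.12],[.54,-.25,.165])]; print('neck',len(P),np.median(P,0),P[:,2].max())
P=W[box(W,[.42,-.06,.055],[.55,.06,.08])]; print('bombe',P[:,2].max(),cv2.minEnclosingCircle(P[:,:2].astype(np.float32)))
E
python3 go.py
```

```text
time_s: 14.4
ee_pos: [0.4775, -0.2881, 0.2196]
eef_rot: [-1.571, 0.0, -0.054]
force: [-0.3, 0.2, -0.9]
grip_width: 0.0456
cap top z [0.205782   0.22553364 0.22826615] [ 0.47446474 -0.29778057  0.22553364]
caddy 676
neck 288 [ 0.47484498 -0.29447246  0.14608593] 0.1529422390847181
bombe 0.0679138946967198 ((0.46029531955718994, 0.0013115168549120426), 0.011323312297463417)
t 14.45 p [ 0.4774 -0.2881  0.2194] rpy [-8.998e+01  3.000e-02 -3.090e+00] F [0.09 0.04 0.05] w 0.0458 q6 -0.555
```

View pics/side5.png

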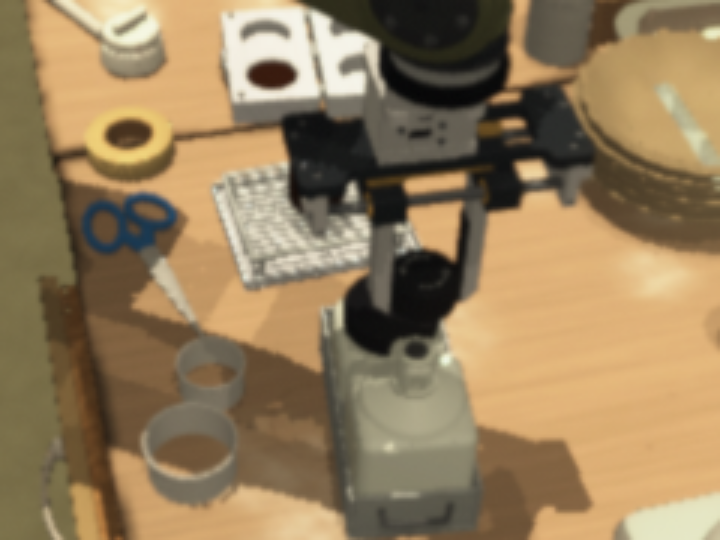

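The cap is held upright at (424,285) above the bare neck (415,350), and the bottle is seated. The chocolate is hidden behind the gripper in this view, so I check it from the top camera before handing in.

```bash
python3 - <<'E'
from h import *
im,d=cams.camera("top"); W=cloud("top",d)
P=W[box(W,[.42,-.06,.055],[.55,.06,.08])]; print('bombe',len(P),P[:,2].max(),cv2.minEnclosingCircle(P[:,:2].astype(np.float32)) if len(P) else '')
E
python3 go.py; python3 -c "
from station import workorder; print(workorder.hand_in())"
```

```text
bombe 391 0.07602300166369758 ((0.4841911494731903, 0.003056433517485857), 0.025691181421279907)
t 14.5 p [ 0.4774 -0.2881  0.2193] rpy [-8.998e+01  4.000e-02 -3.090e+00] F [-0.16 -0.2   0.62] w 0.0456 q6 -0.555
the job is handed in; nothing more can be done
None
```

The job is done and was handed in at 14.5 s; no verdict was reported.

- **Chocolate:** I lifted the tall chocolate from the mould, set it on the rack at about 8 N contact, and let go. The top camera then showed it about 4 mm from the rack's centre. Its top measured about 4 mm above the 71 mm expected, in line with the depth noise. In the last side picture it was hidden behind the gripper.
- **Cap:** I gripped the cap, pressed it down about 5 mm at 13 N and turned it 62° counter-clockwise. It lifted off with no measurable pull on the bottle.
- **At hand-in:** The cap was held upright at 45.6 mm finger opening. By my calculation its lower edge was about 50 mm above the mouth and close to the axis. The last side picture showed the bottle seated and nothing else moved. I did not measure the bystanders separately.

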